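# Restock the oil-tin lane, oldest in front

## Task

First slide the two old oil tins forward in the plywood lane until they stand one behind the other against its front stop. Then lift the new rectangular tin out of the wooden crate, stand it on the open bench and let go so you can take it again by its broad faces, set it upright in the lane behind the old ones and push it up close against them. Leave the round can, the oil bottle and the wrench where they are.

Things in the scene. Friction and masses are not known exactly. Their poses are not given: they have to be found in the camera images.
- lane: fixed plywood stock lane, open above and at its rear. Origin on the bench under the middle of its 250 mm long inside; x runs along the lane, front = -x (end nearer the robot). Inside 74 mm wide, floor top 6 mm above the bench; sides 10 mm thick, tops 76 mm above the bench, from x = -135 to 125 mm. A tin in it has 4 mm play on either side; finally the tins' origins lie at about x = -102, -56, -10 mm
- lane_stop (a point): the lane's front stop: dark wooden bar across the lane, 10 mm thick, top 30 mm above the bench. This point is the middle of its inner (rear) face at the lane floor, 125 mm before the lane's origin; axes as the lane's
- old_front: rectangular steel oil tin, 46 (x) x 66 (y) x 76 mm high, 0.25 to 0.5 kg, flat top, paper labels on its two broad faces (at +x and -x); origin: centre of its underside. Front one of two old tins in the lane, broad faces across the lane; at the start 50 to 85 mm of empty lane before it
- old_rear: rectangular steel oil tin, 46 (x) x 66 (y) x 76 mm high, 0.25 to 0.5 kg, flat top, paper labels on its two broad faces (at +x and -x); origin: centre of its underside. Second old tin, 2 to 8 mm behind the first; 60 mm or more of free lane behind it. Pushed near its foot (25 mm or less above the lane floor) it slides and moves both; pushed high it may tip
- crate: fixed wooden crate with two equal bays side by side along its x. Origin on the bench under its centre; outside 140 (x) x 176 (y) x 76 mm high, floor top 6 mm above the bench, walls 8 mm. Bay centres at x = -33 and +33 mm, each 58 mm (x) by 160 mm (y) inside
- new_tin: rectangular steel oil tin, 46 (x) x 66 (y) x 76 mm high, 0.25 to 0.5 kg, flat top, paper labels on its two broad faces (at +x and -x); origin: centre of its underside. Stands in either bay of the crate, its y along the bay: 6 mm free at its broad faces, 35 mm or more at its narrow sides, so there grip the narrow sides (66 mm, along y), in the lane the broad faces (46 mm, along x)
- round_can: bystander: dark round can, 48 mm across, 70 mm high, loose in the crate's other bay; origin at the centre of its underside
- oil_bottle: bystander: amber bottle with a black cap, 56 mm across, 130 mm high, standing on the bench beyond the crate; origin at the centre of its underside
- wrench: bystander: 150 mm open-ended wrench lying on the bench beyond the work, between lane and crate; origin under its middle, x along its length

How it is judged (in metres and radians):
On the way, in this order (a step that is already met when the one before it is completed fails the run):
1. both old tins stand upright at the front of the lane, against the front stop, while the new tin is still in the crate (z of old_front in the frame of lane between 0 and 0.01 m and angle between each of old_front, old_rear's own z axis and vertical below 0.1 rad and y of old_front in the frame of lane between -0.012 and 0.012 m and linear speed of each of old_front, old_rear below 0.01 m/s and z of old_rear in the frame of lane between 0 and 0.01 m and y of old_rear in the frame of lane between -0.012 and 0.012 m and x of old_front in the frame of lane between -0.11 and -0.094 m and x of old_rear in the frame of lane between -0.066 and -0.046 m and distance of new_tin from where it was at the start of the episode below 0.03 m), for 0.2 s.
2. the new tin stands by itself, upright and released, on the open bench (height (world z) of new_tin between -0.003 and 0.003 m and angle between new_tin's own z axis and vertical below 0.08 rad and linear speed of new_tin below 0.01 m/s and contact force between new_tin and the fingers below 0.2 N), for 0.2 s.
At the end, for the whole second after the job is handed in: All three tins stand upright (0.1 rad) on the lane floor, broad faces across the lane (0.2 rad), at rest and released: front old tin within 8 mm of the front stop, rear old tin within 10 mm and new tin within 14 mm of its place when all touch, in that order (z of old_front in the frame of lane between 0 and 0.01 m and angle between each of old_front, old_rear, new_tin's own z axis and vertical below 0.1 rad and y of old_front in the frame of lane between -0.012 and 0.012 m and linear speed of each of old_front, old_rear, new_tin below 0.01 m/s and z of old_rear in the frame of lane between 0 and 0.01 m and y of old_rear in the frame of lane between -0.012 and 0.012 m and x of old_front in the frame of lane between -0.11 and -0.094 m and x of old_rear in the frame of lane between -0.066 and -0.046 m and z of new_tin in the frame of lane between 0 and 0.01 m and y of new_tin in the frame of lane between -0.012 and 0.012 m and x of new_tin in the frame of lane between -0.022 and 0.004 m and angle between the x axis of each of new_tin, old_front, old_rear and the x axis of lane, either way round below 0.2 rad and contact force between each of new_tin, old_front, old_rear and the fingers below 0.2 N).
It fails at once if the round can is shifted by more than 25 mm (distance of round_can from where it was at the start of the episode above 0.025 m).
It fails at once if the oil bottle is shifted by more than 25 mm (distance of oil_bottle from where it was at the start of the episode above 0.025 m).
It fails at once if the wrench is shifted by more than 25 mm (distance of wrench from where it was at the start of the episode above 0.025 m).
It fails at once if an old tin is tipped over (angle between any of old_front, old_rear's own z axis and vertical above 0.6 rad).
It also fails if it takes over 72 s, if anything falls off the work surface, if the arm or the gripper's body presses on something with over 40 N, if the wrist force passes 120 N, or if a joint passes its speed limit or range.

## Robot

A 6-joint arm with a two-finger parallel gripper is mounted at the origin on the work surface. World frame = base frame: x ahead of the robot, y to its left, z up, the work surface at z = 0. Lengths are in mm, angles in rad, forces in N, time in s.
With the tool pointing down it reaches from about 275 to 825 mm from the base axis. Payload 5.2 kg.
Tool frame: the origin (TCP) lies at the very end of the fingers, on their centre line; the grasp point (between the pads) lies 19 mm behind it; z points along the fingers, y is the direction in which the jaws open and shut (so a half turn about z gives the same grasp; the last joint's range is limited). The gripper opens to 93 mm and grips with 3 to 60 N. Pads are 15 mm wide; open, the fingers measure 128 mm over their backs; the gripper's body (75 mm by 188 mm) begins 65 mm behind the grasp point.
Start: joints at [-1.363, 0.259, 1.535, -0, 1.348, -0.203], TCP at [219.659, -504.237, 218.653] pointing down, gripper open.
Joint ranges: [-3.14, 3.14], [-0.91, 2.08], [0.19, 2.58], [-1.22, 4.36], [0.22, 2.71], [-3.12, 3.12]. Speed limits (rad/s): [2.57, 2.57, 3.14, 3.14, 3.14, 3.14].

## Interface

Orientations are given as [roll, pitch, yaw] about the fixed x, y, z axes, in that order (R = Rz(yaw) Ry(pitch) Rx(roll)).
In Python, from bench import robot gives the robot as it stands. The module is installed in compiled form; this text tells all that it offers. Calls block until the motion is done:
- robot.move_ptp(position, orientation): joint-space move of the TCP to a pose.
- robot.move_linear(position, ori=None, speed=150, f_stop=None): straight line of the TCP; ori=None keeps the orientation; speed is the mean speed in mm/s. With f_stop (N) it stops when the force on the tool has changed by that much, and returns True; else False.
- robot.move_j(angles): joint-space move.
- robot.move_gripper(opening): opening from 0.0 (shut) to 1.0 (fully open); the grip force is fixed at half the most; returns when the fingers have stopped.
- robot.sleep(seconds).
- robot.inverse_kinematics(position, orientation): joint angles nearest the present ones, or None.
- robot.get_image(name): name is "side" or "top"; returns a dict with "img" (384x512x3 uint8, blue, green, red), "fovy" (degrees; the focal length in pixels is half the picture's height over the tangent of half this angle, whatever the lens; pixels are square), "cx", "cy" (the principal point, pixels), "k1" (the pictures are not rectified: a ray, as slopes to the right and down, at radius r is drawn at 1 + k1 r^2 times it, then the intrinsics apply), "eye" and "orientation" of the camera in the world. Camera axes: x right, y down, z forward; pixel columns grow to the right and rows downward; lengths in mm; the calibration is good to about 2 mm. A picture is of the moment at which its call begins. There is no depth.
A pose or a line that the arm cannot do raises robot.MotionError and nothing moves.
- robot.hand_in(): hands the job in, once; it reports no verdict.
Readings, each from a call of its own:
- robot.current_t(): time.
- robot.current_qpos(): joint angles.
- robot.current_joint_vel(): joint speeds.
- robot.current_joint_efforts(): joint torques, N m.
- robot.current_tcp_pos(): TCP position.
- robot.current_eef_rot(): TCP orientation.
- robot.current_contact_force(): force on the tool from outside, world axes, zero at the start.
- robot.current_ft_torque(): the same for the moment, N m.
- robot.current_gripper_width(): opening from 0.0 (shut) to 1.0 (fully open).
Only numpy, scipy, OpenCV 4.12 (cv2) and the standard library are available. Lean on these libraries where they do the work, as an engineer would, in place of code of your own. Each camera call takes 0.05 s, during which the arm holds its last target.

## Working session

There is one attempt and no reset: what is moved stays moved. The work goes in short steps, each a Python script; the robot and the scene stay as the last script left them, time stands still between calls to the robot, and variables do not carry over. Pictures are saved under pics/ and viewed, and the job is handed in when it is done.

```bash
mkdir -p pics; ls; python3 - <<'E'
from bench import robot
import cv2
for n in("side","top"):
    d=robot.get_image(n); cv2.imwrite(f"pics/{n}0.png",d["img"])
    print(n,{k:v for k,v in d.items() if k!="img"})
print(robot.current_t(),robot.current_eef_rot())
E
```

```text
pics
side {'fovy': 50.30826735896062, 'cx': 251.25328893480423, 'cy': 196.6235973914523, 'k1': 0.017443379198981878, 'eye': array([323.93815683, 667.42112709, 462.05446513]), 'orientation': array([-2.10206034, -0.00890317, -2.74974683])}
top {'fovy': 57.00014776096138, 'cx': 255.70705574179846, 'cy': 192.1679518952849, 'k1': -0.059435927806820665, 'eye': array([465.21364135,  15.85643714, 919.81236059]), 'orientation': array([-2.97943762, -0.01388003, -1.56713848])}
0.1 [-3.14000931e+00 -2.91346595e-04  4.10785905e-01]
```

View pics/side0.png

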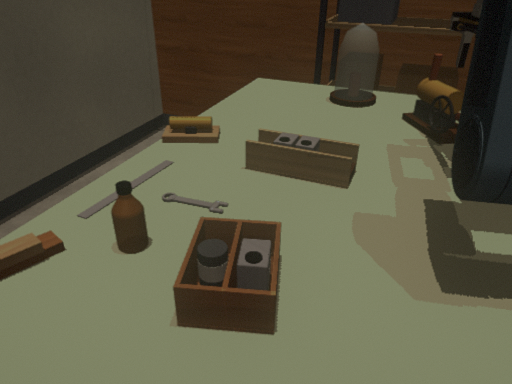

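View pics/top0.png

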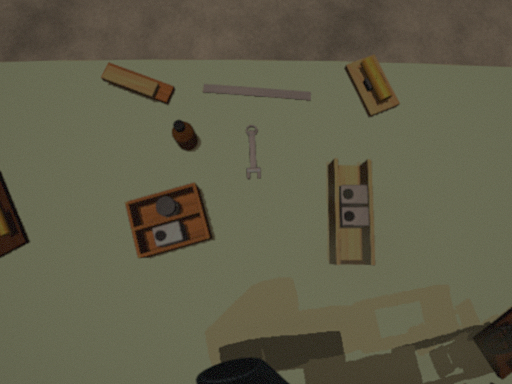

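The top view shows the lane at right (about px 330-375, 160-265), with its tins at (354,195) and (355,216). The crate is at about (168,220), with the new tin in the near bay (168,234) and the round can in the far bay (167,206). I'll enlarge both regions to get the corners.

```bash
cat > h.py <<'E'
import numpy as np, cv2
from scipy.spatial.transform import Rotation as R
def K(d):
    f=192/np.tan(np.radians(d["fovy"])/2); return f
def ray(d,uv):
    f=K(d); uv=np.atleast_2d(np.asarray(uv,float))
    p=np.c_[(uv[:,0]-d["cx"])/f,(uv[:,1]-d["cy"])/f]
    q=p.copy()
    for _ in range(30): q=p/(1+d["k1"]*(q**2).sum(1,keepdims=True))
    v=np.c_[q,np.ones(len(q))]
    return R.from_euler("xyz",d["orientation"]).apply(v)
def onplane(d,uv,z):
    v=ray(d,uv); e=np.array(d["eye"]); t=(z-e[2])/v[:,2]
    return (e+t[:,None]*v)[:,:2]
def proj(d,P):
    P=np.atleast_2d(np.asarray(P,float)); c=R.from_euler("xyz",d["orientation"]).inv().apply(P-d["eye"])
    s=c[:,:2]/c[:,2:]; s=s*(1+d["k1"]*(s**2).sum(1,keepdims=True)); return s*K(d)+[d["cx"],d["cy"]]
E
python3 - <<'E'
import cv2
a=cv2.imread("pics/top0.png"); 
def z(u0,v0,u1,v1,s,n,im):
    b=cv2.resize(im[v0:v1,u0:u1],None,fx=s,fy=s,interpolation=cv2.INTER_CUBIC)
    b=cv2.convertScaleAbs(b,alpha=1.7)
    for i in range(u0-u0%10+10,u1,10): cv2.putText(b,str(i),((i-u0)*s,8),0,.3,(0,255,255));cv2.line(b,((i-u0)*s,10),((i-u0)*s,14),(0,255,255))
    for i in range(v0-v0%10+10,v1,10): cv2.putText(b,str(i),(0,(i-v0)*s),0,.3,(0,255,255))
    cv2.imwrite("pics/"+n,b)
z(320,150,390,275,4,"zl.png",a); z(115,175,220,265,6,"zc.png",a)
z(180,215,290,330,5,"zs.png",cv2.imread("pics/side0.png"))
z(235,125,365,190,6,"zsl.png",cv2.imread("pics/side0.png"))
E
```

```text
(no output)
```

View pics/zl.png

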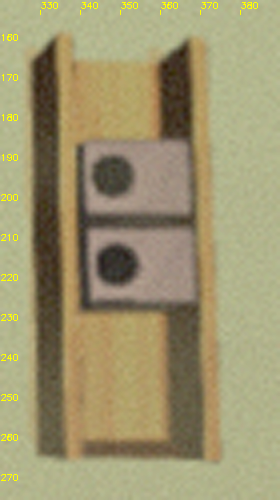

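View pics/zc.png

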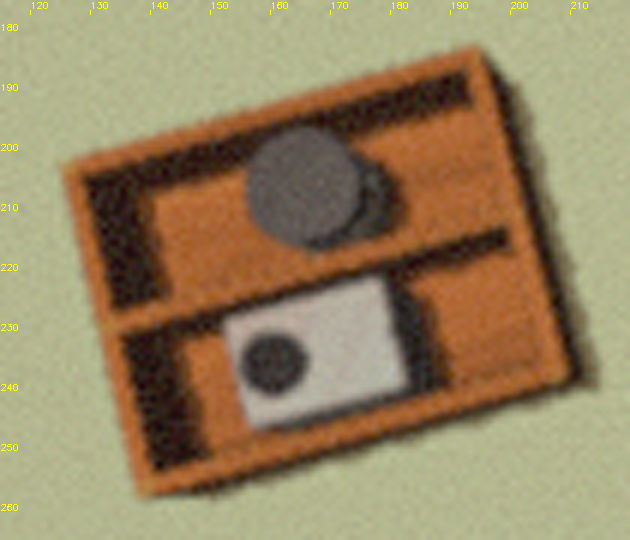

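View pics/zsl.png

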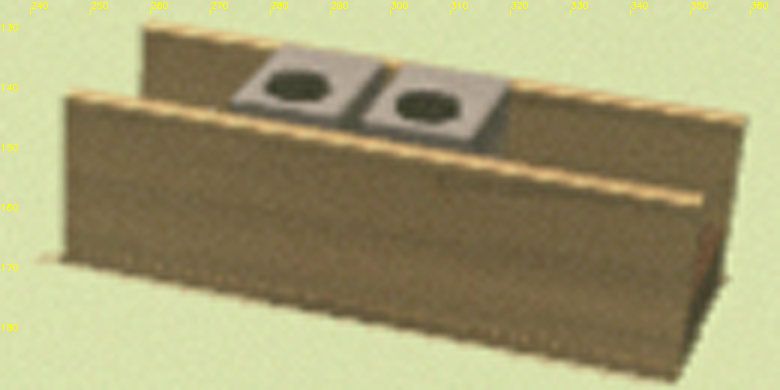

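View pics/zs.png

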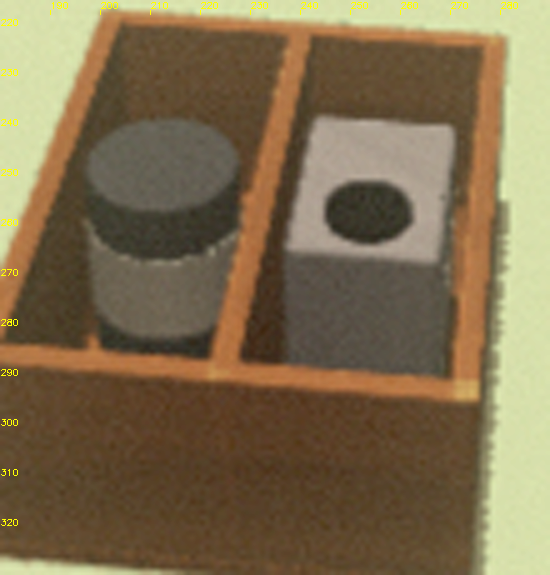

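```bash
cat > m.py <<'E'
from h import *
def rig(loc,w):  # fit 2D rigid w = R loc + t
    loc=np.array(loc,float);w=np.array(w,float);a=loc-loc.mean(0);b=w-w.mean(0)
    th=np.arctan2((a[:,0]*b[:,1]-a[:,1]*b[:,0]).sum(),(a*b).sum());c,s=np.cos(th),np.sin(th)
    t=w.mean(0)-np.array([[c,-s],[s,c]])@loc.mean(0)
    return t,th,np.linalg.norm((np.array([[c,-s],[s,c]])@loc.T).T+t-w,axis=1).round(1)
def greys(d,thr=95,sat=45,box=None):
    hsv=cv2.cvtColor(d["img"],cv2.COLOR_BGR2HSV); m=((hsv[...,1]<sat)&(hsv[...,2]>thr)).astype(np.uint8)*255
    if box: q=np.zeros_like(m);u0,v0,u1,v1=box;q[v0:v1,u0:u1]=m[v0:v1,u0:u1];m=q
    cs,_=cv2.findContours(m,cv2.RETR_EXTERNAL,cv2.CHAIN_APPROX_NONE)
    return [c for c in cs if cv2.contourArea(c)>100],m
E
python3 - <<'E'
from bench import robot
from m import *
d=robot.get_image("top"); s=robot.get_image("side")
f=lambda u0,v0,sc,pts:(np.array(pts,float)+.5)/sc-.5+[u0,v0]
L=f(320,150,4,[[57,36],[73,36],[190,40],[205,40],[66,459],[82,459],[204,461],[220,461]])
loc=[[125,47],[125,37],[125,-37],[125,-47],[-135,47],[-135,37],[-135,-37],[-135,-47]]
print("lane top",rig(loc,onplane(d,L,76)))
Ls=f(235,125,6,[[746,120],[141,27],[702,200],[66,94]])
print("lane side",rig([[-135,-47],[125,-47],[-135,47],[125,47]],onplane(s,Ls,76)))
C=f(115,175,6,[[62,167],[480,46],[577,378],[141,496]])
print("crate top",rig([[70,88],[70,-88],[-70,-88],[-70,88]],onplane(d,C,76)))
Cs=f(180,215,5,[[101,12],[506,37],[480,400]])
print("crate side",rig([[70,-88],[-70,-88],[-70,88]],onplane(s,Cs,76)))
for nm,dd,box in(("top",d,(325,150,380,270)),("topnew",d,(120,180,215,265)),("side",s,(255,120,330,155)),("sidenew",s,(230,230,275,270))):
    cs,m=greys(dd,box=box)
    for c in cs:
        P=onplane(dd,c[:,0,:],82).astype(np.float32); r=cv2.minAreaRect(P); print(nm,cv2.contourArea(c),np.round(cv2.boundingRect(c)),np.round(r[0],1),np.round(r[1],1),round(r[2],1))
    print(nm,len(cs))
E
```

```text
lane top (array([ 564.35419371, -233.45825885]), np.float64(-0.012291724218553197), array([1.5, 1.2, 2.1, 2. , 2.1, 2. , 1.4, 1.6]))
lane side (array([ 563.88363287, -227.52216974]), np.float64(0.004529951066037098), array([5.4, 6.7, 6.5, 6. ]))
crate top (array([535.77669257, 216.39027846]), np.float64(0.28894284272302406), array([1.5, 1.6, 1.3, 2.7]))
crate side (array([535.24761379, 220.68735951]), np.float64(0.2938866632619889), array([1.6, 1.1, 2.4]))
top 0
topnew 251.5 [155 222  27  23] [502.4 214.1] [40.9 60.9] 16.0
topnew 1
side 0
sidenew 402.0 [239 239  31  28] [502.1 216.2] [41.9 62.7] 16.2
sidenew 1
```

```bash
python3 - <<'E'
from bench import robot
from m import *
d=robot.get_image("top"); s=robot.get_image("side")
f=lambda u0,v0,sc,pts:(np.array(pts,float)+.5)/sc-.5+[u0,v0]
Ls=f(235,125,6,[[746,120],[141,27],[702,200],[66,94]])
print(onplane(s,Ls,76).round(1))
L=f(320,150,4,[[57,36],[73,36],[190,40],[205,40],[66,459],[82,459],[204,461],[220,461]])
print(onplane(d,L,76).round(1))
for nm,dd,box in(("top",d,(325,150,380,270)),("side",s,(255,120,330,155))):
  for thr in (80,90,105):
    cs,m=greys(dd,thr=thr,sat=65,box=box)
    for c in cs:
        P=onplane(dd,c[:,0,:],82).astype(np.float32); r=cv2.minAreaRect(P); print(nm,thr,cv2.contourArea(c),cv2.boundingRect(c),np.round(r[0],1),np.round(r[1],1),round(r[2],1))
i=d["img"];print(i[195,355],i[205,355],i[216,360],i[200,347],i[180,350],i[190,372]);i=s["img"];print(i[142,290],i[138,293],i[150,330])
E
```

```text
[[ 429.2 -269.7]
 [ 687.4 -267.5]
 [ 431.2 -187.1]
 [ 687.7 -185.9]]
[[ 688.5 -188.4]
 [ 688.6 -198.3]
 [ 686.8 -271.7]
 [ 686.9 -281.2]
 [ 431.8 -185.8]
 [ 431.7 -195.3]
 [ 430.3 -268.4]
 [ 430.2 -278.1]]
top 80 402.5 (342, 207, 27, 18) [ 547.1 -233.2] [40.9 62.3] 0.2
top 80 403.5 (341, 185, 26, 18) [ 600.6 -232.4] [41.7 62.4] 0.3
top 80 1397.0 (325, 150, 55, 120) [ 565.8 -229. ] [135.2 292.9] 88.3
top 90 229.5 (343, 208, 25, 17) [ 546.  -233.5] [38.5 59.5] 0.1
top 90 236.5 (342, 185, 25, 18) [ 600.6 -232.9] [41.7 59.7] 0.3
top 90 1389.5 (325, 150, 55, 120) [ 565.8 -229. ] [135.2 292.9] 88.3
top 105 865.5 (325, 150, 55, 87) [ 607.7 -227.8] [135.  212.4] 86.9
side 80 1309.0 (255, 120, 75, 28) [ 589.3 -270.1] [200.  183.4] 22.0
side 90 1217.0 (255, 120, 75, 28) [ 589.3 -270.1] [200.  183.3] 22.0
side 105 955.5 (255, 120, 75, 21) [ 596.5 -287.9] [204.3 139. ] 23.8
[81 91 99] [36 46 47] [76 83 94] [ 79  85 100] [ 59  94 105] [ 68  92 102]
[ 88  97 106] [ 86  94 101] [40 58 68]
```

Both views agree. The lane is at (564.3, -233) with a yaw of about -0.008. The old tins are at x≈547 and 600.5, and the new tin is at (502.3, 215) with yaw 0.285. Next I'll push the old tins.

```bash
cat >> m.py <<'E'
LO=np.array([564.3,-233.0]); LY=-0.008
def lane(x,y=0): return [LO[0]+x*np.cos(LY)-y*np.sin(LY),LO[1]+x*np.sin(LY)+y*np.cos(LY)]
def snap(robot,n):
    for k in("top","side"): cv2.imwrite(f"pics/{n}_{k}.png",cv2.convertScaleAbs(robot.get_image(k)["img"],alpha=1.5))
E
python3 - <<'E'
from bench import robot
from m import *
o=[np.pi,0,LY]
robot.move_gripper(0.16); print(robot.current_gripper_width(),robot.current_t())
robot.move_ptp([*lane(92),120],o); print(robot.current_qpos(),robot.current_t())
robot.move_linear([*lane(92),17],speed=120); print(robot.current_contact_force(),robot.current_t())
r=robot.move_linear([*lane(-30),17],speed=40,f_stop=15)
p=robot.current_tcp_pos(); print(r,p,robot.current_contact_force(),robot.current_t(),"lane x",p[0]-LO[0])
snap(robot,"p1")
E
```

```text
0.16149906600591107 1.5917
[-5.03361473e-01  5.88382649e-01  1.27131059e+00 -3.94520161e-04
  1.28141103e+00  1.07653152e+00] 3.4833
[ 0.61944466  0.18128024 -0.35242094] 4.4917
True [ 543.24411763 -233.26523097   17.8183951 ] [2.73552552 0.60238626 0.79105874] 7.0833 lane x -21.05588237073846
```

View pics/p1_side.png

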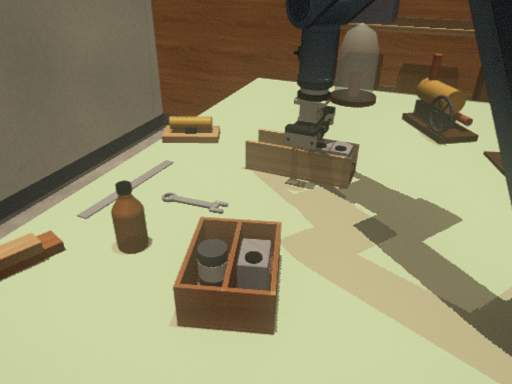

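The finger stopped on force at about the expected place, with the tins at the front end at px (322,146) and (341,149). I'll back off and measure.

```bash
python3 - <<'E'
from bench import robot
from m import *
p=robot.current_tcp_pos()
robot.move_linear([p[0]+15,p[1],17],speed=60)
robot.move_linear([p[0]+15,p[1],130],speed=200)
robot.move_gripper(1.0)
# over the crate
robot.move_ptp([502.3,215,150],[np.pi,0,.285]); print(robot.current_qpos(),robot.current_t())
d=robot.get_image("top");cv2.imwrite("pics/p2_top.png",d["img"])
s=robot.get_image("side");cv2.imwrite("pics/p2_side.png",s["img"])
for thr in(80,90):
    for c in greys(d,thr=thr,sat=65,box=(325,150,380,270))[0]:
        P=onplane(d,c[:,0,:],82).astype(np.float32); r=cv2.minAreaRect(P); print(thr,cv2.boundingRect(c),np.round(r[0],1),np.round(r[1],1),round(r[2],1))
def z(u0,v0,u1,v1,s,n,im):
    b=cv2.resize(im[v0:v1,u0:u1],None,fx=s,fy=s,interpolation=cv2.INTER_CUBIC);cv2.imwrite("pics/"+n,cv2.convertScaleAbs(b,alpha=1.7))
z(320,150,390,275,4,"zl2.png",d["img"]); z(100,100,260,280,4,"zc2.png",s["img"])
z(235,125,365,190,6,"zsl2.png",s["img"])
E
```

```text
[ 1.98731530e-01  3.08261539e-01  1.64310901e+00 -3.52272725e-04
  1.19003481e+00  1.48584013e+00] 11.2417
80 (325, 150, 55, 120) [ 565.8 -229. ] [135.2 292.9] 88.3
90 (325, 150, 55, 120) [ 565.8 -229. ] [135.2 292.9] 88.3
```

View pics/zl2.png

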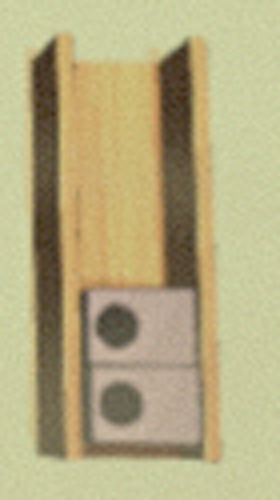

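View pics/p2_side.png

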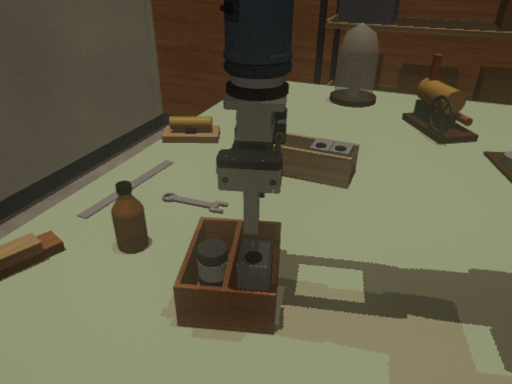

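The old tins now touch each other at the front (zoom rows 289 to 442). I'll turn those edges into lane x.

```bash
python3 - <<'E'
from bench import robot
from m import *
d=robot.get_image("top")
px=(np.array([[138,289.],[138,366],[138,443]])+.5)/4-.5+[320,150]
print(onplane(d,px,82)[:,0]-LO[0])
px=(np.array([[70,36],[200,40.],[75,459],[210,461]])+.5)/4-.5+[320,150]
print(onplane(d,px,76)[:,0]-LO[0])
robot.move_linear([502.3,215,60],speed=120)
r=robot.move_linear([502.3,215,38],speed=60,f_stop=8); print(r,robot.current_contact_force())
robot.move_gripper(0.0); print(robot.current_gripper_width()*93,robot.current_contact_force(),robot.current_t())
robot.move_linear([502.3,215,53],speed=60)
print(robot.current_contact_force(),robot.current_gripper_width()*93)
snap(robot,"p3")
E
```

```text
[ -32.50989612  -78.17632846 -123.16949824]
[ 124.28291513  122.5846739  -132.56127096 -134.03465429]
False [-0.0909269   0.08019446  0.49562672]
65.93766861253395 [ 0.6205797  -2.05400782  2.03786235] 13.3583
[-0.0682495  -0.63816129 -2.45395923] 65.38517533707483
```

View pics/p3_side.png

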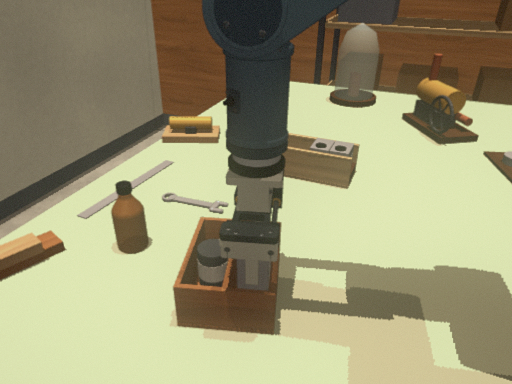

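The tin is held: width 65.4 mm, weight about 3 N. I'll carry it to the open bench at (450, 0).

```bash
python3 - <<'E'
from bench import robot
from m import *
robot.move_linear([502.3,215,150],speed=150)
print(robot.current_contact_force(),robot.current_gripper_width()*93)
robot.move_ptp([450,0,150],[np.pi,0,0]); print(robot.current_t())
robot.move_linear([450,0,45],speed=120)
r=robot.move_linear([450,0,29],speed=20,f_stop=2.5); print(r,robot.current_tcp_pos(),robot.current_contact_force())
robot.move_gripper(1.0); robot.sleep(.3)
robot.move_linear([450,0,130],speed=150)
robot.move_ptp([450,0,180],[np.pi,0,np.pi/2]); print(robot.current_qpos(),robot.current_t())
snap(robot,"p4")
E
```

```text
[-0.01588422 -0.21927363 -2.84103487] 65.73067435348892
15.55
True [4.49865066e+02 5.18191363e-03 3.21002265e+01] [-0.12305587  0.12393846  3.74080723]
[-2.48825868e-01  1.10573042e-01  1.82066895e+00  3.23084037e-05
  1.21149737e+00 -2.47800852e-01] 20.375
```

View pics/p4_side.png

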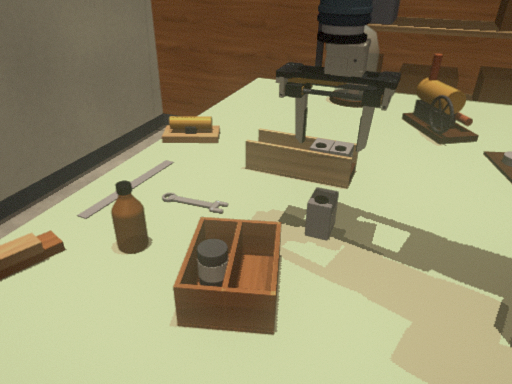

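View pics/p4_top.png

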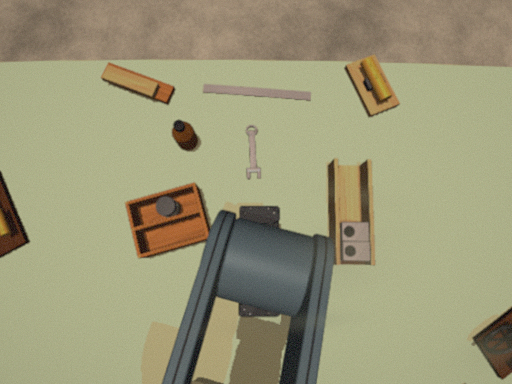

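The tin stands upright on the bench with its top at side px ~(324,197). I'll check its position before re-gripping.

```bash
python3 - <<'E'
from bench import robot
from m import *
s=robot.get_image("side");print(robot.current_tcp_pos(),robot.current_eef_rot())
print(proj(s,[[450,0,76],[450,0,0],[450,0,180]]))
b=cv2.resize(s["img"][175:250,290:360],None,fx=7,fy=7,interpolation=cv2.INTER_CUBIC);cv2.imwrite("pics/z4.png",cv2.convertScaleAbs(b,alpha=1.7))
for thr in(90,105,120):
    for c in greys(s,thr=thr,sat=45,box=(295,180,350,240))[0]:
        P=onplane(s,c[:,0,:],76).astype(np.float32); r=cv2.minAreaRect(P); print(thr,cv2.boundingRect(c),np.round(r[0],1),np.round(r[1],1),round(r[2],1))
E
```

```text
[4.49850033e+02 8.02767448e-03 1.79703248e+02] [-3.14101509e+00 -1.25677029e-04  1.57026277e+00]
[[322.98684332 195.02856545]
 [319.22957046 228.27892458]
 [328.81716663 143.72220578]]
```

View pics/z4.png

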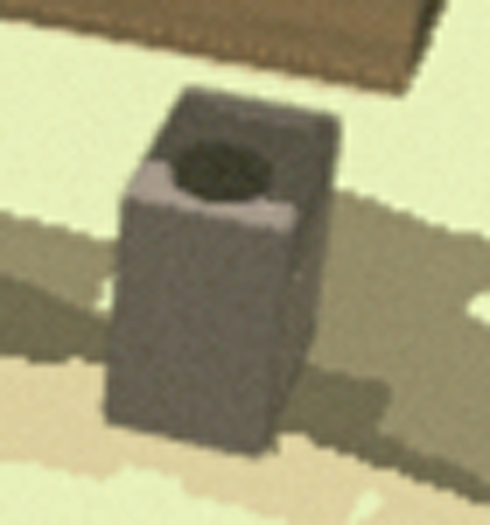

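The tin's top centre is at px (323.9,197) against (323,195) expected, so it is within about 3 mm. Its y was centred by the first grip. I'll re-grip by the broad faces and lower it into the lane with a force guard.

```bash
python3 - <<'E'
from bench import robot
from m import *
o=[np.pi,0,np.pi/2+LY]
robot.move_linear([450,0,60],speed=150)
r=robot.move_linear([450,0,32],speed=60,f_stop=8);print(r)
robot.move_gripper(0.0); print(robot.current_gripper_width()*93,robot.current_t())
robot.move_linear([450,0,160],speed=150); print(robot.current_contact_force(),robot.current_gripper_width()*93)
robot.move_ptp([*lane(52),160],o); print(robot.current_qpos(),robot.current_t())
robot.move_linear([*lane(52),115],speed=120); snap(robot,"p5")
r=robot.move_linear([*lane(52),45],speed=45,f_stop=5); print(r,robot.current_tcp_pos(),robot.current_contact_force(),robot.current_t())
E
```

```text
False
45.695114626478826 22.8917
[ 0.14266753 -0.28838349 -3.55077736] 45.36208147059572
[-5.29923656e-01  4.92237146e-01  1.33514825e+00  5.87219649e-04
  1.31614140e+00 -5.22656119e-01] 25.0
False [ 616.50683509 -233.5241683    45.37788081] [-0.49188898  0.10950216 -3.06343685] 27.3333
```

View pics/p5_side.png

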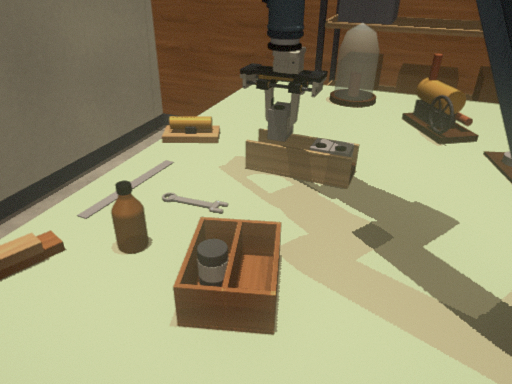

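The tin went into the lane freely, with no side contact. Next: set it down, release it and push it home.

```bash
python3 - <<'E'
from bench import robot
from m import *
r=robot.move_linear([*lane(52),36],speed=20,f_stop=3); print(r,robot.current_tcp_pos(),robot.current_contact_force())
robot.move_gripper(1.0)
robot.move_linear([*lane(52),150],speed=150)
robot.move_gripper(0.16)
robot.move_ptp([*lane(115),130],[np.pi,0,LY]); print(robot.current_t(),robot.current_qpos())
snap(robot,"p6")
r=robot.move_linear([*lane(115),17],speed=120,f_stop=8); print(r,robot.current_tcp_pos(),robot.current_contact_force())
E
```

```text
True [ 616.4972335  -233.50368533   37.95126096] [ 0.19701548 -0.11954249  5.48563573]
32.275 [-4.86536025e-01  6.19869171e-01  1.19115977e+00 -5.81337527e-05
  1.33062649e+00  1.09143517e+00]
False [ 679.99368282 -234.28558229   18.0669904 ] [0.60184524 0.07657005 0.04353285]
```

View pics/p6_side.png

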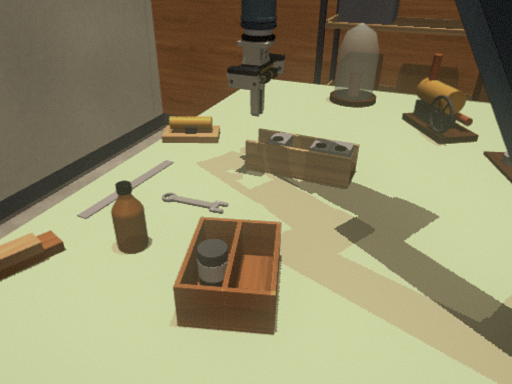

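The new tin stands on the lane floor behind the others, with its top at px ~(282,139). The push should end at about lane x +25.

```bash
python3 - <<'E'
from bench import robot
from m import *
r=robot.move_linear([*lane(17),17],speed=40,f_stop=12); p=robot.current_tcp_pos()
print(r,p,p[0]-LO[0],robot.current_contact_force(),robot.current_t())
robot.move_linear([p[0]+20,p[1],17],speed=60)
robot.move_linear([p[0]+20,p[1],140],speed=200)
robot.move_ptp([500,60,250],[np.pi,0,LY])
d=robot.get_image("top");s=robot.get_image("side");print(robot.current_t())
def z(u0,v0,u1,v1,s,n,im):
    b=cv2.resize(im[v0:v1,u0:u1],None,fx=s,fy=s,interpolation=cv2.INTER_CUBIC);cv2.imwrite("pics/"+n,cv2.convertScaleAbs(b,alpha=1.7))
z(320,150,390,275,4,"z7.png",d["img"]); z(235,125,365,190,6,"z7s.png",s["img"]); snap(robot,"p7")
E
```

```text
True [ 589.36288273 -233.61351751   17.73662013] 25.062882728878435 [2.95907405 0.64192741 0.31271157] 35.55
38.1667
```

View pics/z7.png

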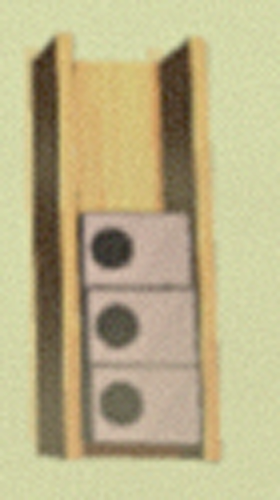

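View pics/z7s.png

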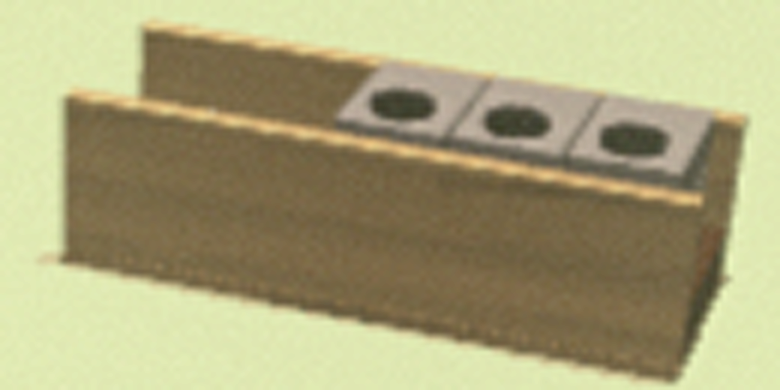

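All three tins stand flush and touching in the lane (zoom joints at rows 212, 288, 366 and 443), and the stop position of +25.1 matched the prediction. The bystanders haven't moved in any picture so far, so I'm handing in.

```bash
python3 - <<'E'
from bench import robot
from m import *
d=robot.get_image("top")
px=(np.array([[138,212.],[138,288],[138,366],[138,443]])+.5)/4-.5+[320,150]
print(onplane(d,px,82)[:,0]-LO[0])
robot.hand_in(); print(robot.current_t())
E
```

```text
[  13.89652048  -31.91210575  -78.17632846 -123.16949824]
the job is handed in; nothing more can be done
the job is handed in; nothing more can be done
```

The job is done and handed in, at about 38 s of the 72 s allowed; `hand_in()` gives no verdict.

- **Old tins:** I pushed both forward near the foot until the force guard stopped the arm. They then stood touching each other against the front stop.
- **New tin:** I lifted it from the crate by its narrow sides, stood it on the open bench and let go. I re-gripped it by its broad faces, set it on the lane floor and pushed it up against the old ones.

**Last checks:**
- The final top view puts the tin faces at lane x of about -123, -78, -32 and +14 mm. That gives tin centres at about -101, -55 and -9 mm, against nominal -102, -56 and -10.
- The final push stopped at 25.1 mm, where 25 was predicted.
- The side view shows all three tins upright and clear of the gripper.
- I judged the round can, bottle and wrench by eye only, in the pictures up to the final push. They looked unmoved; I did not measure them.

**Disagreements:** Lane y from the side view first differed from the top view by 6 mm. I put that down to reading the far rail's inner edge as its outer one; with that changed, the two views agreed to about 1 to 2 mm. No check failed.

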